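Lift a cast specimen block on a cam stand and hold it raised

TASK

Lift the oblong cast block with the flat rib out of its mould and set it, rib up, down in the rectangular well of the cam lift stand, and let go of it. Then take the stand's cam lever by the round roller grip at its end and swing it up until the lever stands upright, where the cam lifts the block highest, and finish there, still holding the grip with the gripper so that the lever cannot fall back while a colleague files the flash off the block's sides. Leave the round casting, the bottle, the beaker and the spatula where they are.

Things in the scene. Friction and masses are not known exactly. Their poses are not given: they have to be found in the camera images.
- block: Oblong cast block: body 46 (x) x 34 (y) x 26 mm high, lower 20 mm amber resin, upper 6 mm white plastic; centred on top an upright white rib 36 (x) x 16 (y) x 26 mm high. 52 mm high in all, 50 to 100 g. Origin: centre of its underside, z up. The same turned half round. It starts in the mould, axes along the mould's.
- mould: Fixed open dark steel mould, 77 (x) x 65 (y) x 28 mm high, rectangular cavity 50 x 38 mm with its floor 6 mm above the table: the top 4 mm of the block's body and its whole rib stand above it. Origin: centre of its underside, on the table.
- stand: Fixed grey cam lift stand. Origin: on the table under the middle of its well; x away from the robot at yaw 0, y to the left. Base plate 150 (x) x 162 (y) x 8 mm, from y = -112 to +50 mm. The lever is on the -y side; its axle runs along y at x = 0, 50 mm above the table. Its eccentric cam, rod and bearing post lie at y = -55 to -83 mm.
- well (a point): Middle of the well's mouth, on the stand's origin, 45 mm above the table. The well is a rectangular frame, inside 42 (stand x) x 54 (stand y) mm, wall 6 mm: the block goes in with its long side along the stand's y, either way round, with 4 mm play on each side.
- platform: Steel lift platform in the well. Origin: centre of its top face, where the block stands; 20 mm above the table with the lever at 0. The cam raises it by at most 12 mm, with the lever upright; it is lower on either side of that. A rod from the cam drives it through an upright bracket beside the well (stand y = -43 to -48 mm, x = -11 to 11), whose top is 100 mm above the table, 112 raised.
- lever (a joint): Cam lever angle (rad): 0 = rest stop, leaning 1.13 (65 degrees) from upright towards the stand's -x; 1.13 = upright, highest lift; grows towards the stand's +x, far stop 1.85. Starts at 0 to 0.3. The arm, 8 mm thick at stand y = -88 to -96 mm, turns in the stand's x-z plane. Spring and friction: 3 to 7 N at the grip swings it up; let go at upright it falls well back.
- grip: Black roller grip: a cylinder 18 mm across, 60 mm long along the stand's y, that turns freely on a pin at the lever's end, so the hand need not turn with the lever. Origin: middle of its axis, 100 mm from the axle: at stand x = -100 sin(1.13 - lever), y = -133, z = 50 + 100 cos(1.13 - lever) mm. The arm's end is 37 mm from it.
- round_block: Bystander: round casting of the same materials, 41 mm across, with a round stem 18 mm across and 22 mm high, 48 mm high in all; sits in a round mould 70 mm across and 28 mm high. Origin: centre of the underside.
- reagent_bottle: Bystander: amber bottle, 56 mm across, 120 mm high. Origin: centre of the underside.
- beaker: Bystander: white plastic beaker, 76 mm across, 95 mm high. Origin: centre of the underside.
- spatula: Bystander: spatula lying on the table, handle towards its -x.

How it is judged:
On the way, in this order (a step that is already met when the one before it is completed fails the run):
1. the oblong block is lifted clear of its mould (z of block in the frame of mould above 0.035 m and contact force between the fingers and block above 0.3 N), for 0.1 s.
2. the block stands in the well on the platform, released, with the lever still down (x of block in the frame of stand between -0.006 and 0.006 m and y of block in the frame of stand between -0.006 and 0.006 m and z of block in the frame of platform between -0.003 and 0.003 m and angle between block's own z axis and vertical below 0.1 rad and angle between the x axis of block and the y axis of stand, either way round below 0.25 rad and contact force between the fingers and block below 0.1 N and value of joint lever below 0.6 rad), for 0.2 s.
At the end, for the whole second after the job is handed in: The block stands level in the well on the platform, not touched by the fingers, raised to within about 1 mm of the highest lift; the lever is within 0.2 rad of upright and still, with the fingers pressing on its roller grip with more than 1 N (x of block in the frame of stand between -0.006 and 0.006 m and y of block in the frame of stand between -0.006 and 0.006 m and z of block in the frame of platform between -0.003 and 0.003 m and angle between block's own z axis and vertical below 0.1 rad and angle between the x axis of block and the y axis of stand, either way round below 0.25 rad and contact force between the fingers and block below 0.1 N and value of joint lever between 0.93 and 1.33 rad and z of block in the frame of stand above 0.0308 m and contact force between the fingers and grip above 1 N and velocity of joint lever between -0.1 and 0.1 rad/s); the arm keeps its last pose, push and grip.
It fails at once if the round casting is moved more than 25 mm (distance of round_block from where it was at the start of the episode above 0.025 m).
It fails at once if the reagent bottle is moved more than 25 mm (distance of reagent_bottle from where it was at the start of the episode above 0.025 m).
It fails at once if the beaker is moved more than 25 mm (distance of beaker from where it was at the start of the episode above 0.025 m).
It fails at once if the spatula is moved more than 25 mm (distance of spatula from where it was at the start of the episode above 0.025 m).
It also fails if it takes over 51 s, if anything falls off the work surface, if the arm or the gripper's body presses on something with over 40 N, if the wrist force passes 120 N, or if a joint passes its speed limit or range.

ROBOT

A 7-joint arm with a two-finger parallel gripper is mounted at the origin on the work surface. World frame = base frame: x ahead of the robot, y to its left, z up, the work surface at z = 0. Lengths are in m, angles in rad, forces in N, time in s.
With the tool pointing down it reaches from about 0.4 to 0.85 m from the base axis. Payload 6.9 kg.
Tool frame: the origin (TCP) lies midway between the tips of the shut fingers; the grasp point (between the pads) lies behind it (ctrl.pinch_z is the z of the grasp point in the tool frame, in m); z points along the fingers, y is the direction in which the jaws open and shut (so a half turn about z gives the same grasp; the last joint's range is limited). The gripper opens to 85 mm and grips with 20 to 120 N. Pads are 22 mm wide; open, the fingers measure 114 mm over their backs; the gripper's body (76 mm by 85 mm) begins 54 mm behind the grasp point. The pads swing forward as they close: fully open they stand 13 mm farther back than shut.
Start: joints at [1.375, 0.507, -0.238, 1.5, 0.126, 1.149, -0.155], TCP at [0.186, -0.597, 0.231] pointing down, gripper open.
Joint ranges: [-3.08, 3.08], [-0.24, 2.05], [-1.43, 1.35], [0, 2.5], [-1.52, 4.66], [0.17, 1.96], [-2.89, 2.89]. Speed limits (rad/s): [2.39, 2.39, 3.14, 3.14, 3.14, 3.14, 3.14].

INTERFACE

Orientations are given as a unit quaternion [w, x, y, z].
In Python, from station import ctrl, get_state, vision, ticket, models gives the robot as it stands. Calls block until the motion is done:
- ctrl.movep(position, orientation): joint-space move of the TCP to a pose.
- ctrl.movel(position, frame=None, max_speed=0.15): straight line of the TCP; frame=None keeps the orientation; max_speed is the mean speed in m/s.
- ctrl.set_joints(angles): joint-space move.
- ctrl.ungrasp() and ctrl.close_gripper(force=None): open the fingers fully, or close them until they stop; force is the grip in N (None keeps the last).
- ctrl.pause(seconds).
- ctrl.ik(position, orientation): joint angles nearest the present ones, or None.
- get_state(): the state.
- vision.grab_frame(name): name is "scene" or "side" or "wrist"; returns (picture, depth): 420x560x3 uint8, blue, green, red; 420x560 float32, m along the optical axis (not along the pixel's ray), 0 where there is no reading.
- vision.camera_info(name): a dict with "mtx" (3x3 intrinsics, pixels), "R" (3x3) and "t" (3): a world point X has camera coordinates R X + t; the wrist camera has in their place "hand_eye" (4x4, takes a point from camera to tool coordinates, whose origin is the TCP and whose axes are the flange's). Camera axes: x right, y down, z forward; pixel columns grow to the right and rows downward; lengths in m; the calibration is good to about 2 mm. A picture is of the moment at which its call begins: read the wrist's pose just before it. camera_info takes no time and is no camera call.
A pose or a line that the arm cannot do raises ctrl.Unreachable and nothing moves.
- ticket.close_job(): hands the job in, once; it reports no verdict.
Trained networks look in the newest picture that a camera, given by its name, has taken for a name from the list of things; names that differ only in an ending like _2 or _b are one class to them, and where a whole thing is asked for, a point or a joint stands for the part that bears it (a point fixed in the world has none). Each returns a list of dicts, best first, with "p" (0 to 1); they miss things now and then, are a little off and sometimes report something else, mostly with a low value. They report only what shows in the picture. A call takes as long as a camera call.
- models.recognise(camera, target): "point" ([column, row] in pixels, amid what is visible of it).
- models.masks_of(camera, target): "mask" (420x560 bool, what is visible of it) and "point" ([column, row] in pixels, amid what is visible of it).
The state is a dict: "time": time; "qpos": joint angles; "qd": joint speeds; "tau": joint torques, N m; "tcp_pos": TCP position; "eef_rot": TCP orientation; "contact_force": force on the tool from outside, world axes, zero at the start; "wrist_torque": the same for the moment, N m; "width": finger opening in m.
Only numpy, scipy, OpenCV 4.12 (cv2) and the standard library are available. Lean on these libraries where they do the work, as an engineer would, in place of code of your own. Each camera call takes 0.05 s, during which the arm holds its last target.

## Working session

There is one attempt and no reset: what is moved stays moved. The work goes in short steps, each a Python script; the robot and the scene stay as the last script left them, time stands still between calls to the robot, and variables do not carry over. Pictures are saved under pics/ and viewed, and the job is handed in when it is done.

```bash
ls; mkdir -p pics
cat > h.py <<'E'
import numpy as np, cv2
from station import ctrl, get_state, vision, ticket, models
from scipy.spatial.transform import Rotation as Rot
def cloud(cam, depth):
    i=vision.camera_info(cam); K=np.array(i["mtx"])
    v,u=np.mgrid[0:420,0:560]
    d=depth
    P=np.stack([(u-K[0,2])/K[0,0]*d,(v-K[1,2])/K[1,1]*d,d],-1)
    if "R" in i:
        R=np.array(i["R"]);t=np.array(i["t"]).ravel(); return (P-t)@R
    H=np.array(i["hand_eye"]); s=get_state()
    q=s["eef_rot"]; R=Rot.from_quat([q[1],q[2],q[3],q[0]]).as_matrix()
    return (P@H[:3,:3].T+H[:3,3])@R.T+np.array(s["tcp_pos"])
E
python3 - <<'E'
from h import *
print(get_state()); print(ctrl.pinch_z)
for c in ["scene","side","wrist"]:
    p,d=vision.grab_frame(c); cv2.imwrite(f"pics/{c}0.png",p); np.savez(f"{c}0.npz",p=p,d=d,c=cloud(c,d))
    for n in ["block","mould","stand","grip","lever","platform","round_block","reagent_bottle","beaker","spatula"]:
        r=models.masks_of(c,n)
        for x in r[:2]:
            m=x["mask"]; C=cloud(c,d)[m&(d>0)]
            print(c,n,round(x["p"],2),x["point"],m.sum(),np.median(C,0).round(3) if len(C) else '')
    print(vision.camera_info(c))
E
```

```text
pics
{'time': 0.0, 'qpos': array([ 1.37446738,  0.50830187, -0.23752503,  1.5011806 ,  0.12568893,
        1.14888872, -0.15481619]), 'qd': array([-0.00033815, -0.00109976,  0.00088366, -0.00082967,  0.00185991,
        0.00058201, -0.00072363]), 'tau': array([ 6.74875100e-04, -6.20602870e+01, -2.18621604e+00, -2.49656242e+01,
        1.28352258e-02,  1.18503993e-02, -1.32623214e-05]), 'tcp_pos': array([ 0.18556494, -0.59626833,  0.23043553]), 'eef_rot': array([-8.82553452e-04,  9.88633442e-01,  1.50343326e-01, -1.49673033e-04]), 'contact_force': array([-0.46134532, -0.0006568 ,  0.61371749]), 'wrist_torque': array([-0.0014715 , -0.00649204,  0.01464546]), 'width': 0.08559291479072964}
-0.0187
scene block 0.7 [369.1, 246.1] 333 [0.589 0.175 0.036]
scene block 0.47 [312.1, 282.1] 1789 [0.707 0.086 0.006]
scene mould 0.72 [366.6, 254.2] 761 [0.595 0.173 0.028]
scene stand 0.61 [238.6, 185.4] 3563 [ 0.55  -0.175  0.012]
scene stand 0.43 [237.2, 142.7] 387 [ 0.473 -0.222  0.102]
scene grip 0.43 [234.5, 124.1] 154 [ 0.444 -0.25   0.115]
scene lever 0.68 [230.2, 145.2] 604 [ 0.482 -0.22   
[... 1509 characters left out ...]
675917 , -0.25161217, -0.02139192],
       [-0.12685851,  0.55759005, -0.82036592],
       [ 0.21834197, -0.79106551, -0.57143865]]), 't': array([0.58382176, 0.17966125, 1.13585969])}
{'mtx': array([[346.91315546,   0.        , 279.13792709],
       [  0.        , 346.91315546, 208.47756549],
       [  0.        ,   0.        ,   1.        ]]), 'hand_eye': array([[-7.31454723e-04, -9.58860678e-01, -2.83876145e-01,
         7.23890404e-02],
       [ 9.99998266e-01, -1.18756468e-03,  1.43462432e-03,
         7.47260745e-04],
       [-1.71272613e-03, -2.83874603e-01,  9.58859884e-01,
        -1.42102022e-01],
       [ 0.00000000e+00,  0.00000000e+00,  0.00000000e+00,
         1.00000000e+00]])}
```

Run:
```python
import cv2
for c in ["scene","side"]:
    p=cv2.imread(f"pics/{c}0.png"); 
    cv2.imwrite(f"pics/{c}0b.png",cv2.resize(p,(800,600)))
```

```text
(no output)
```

View pics/scene0b.png

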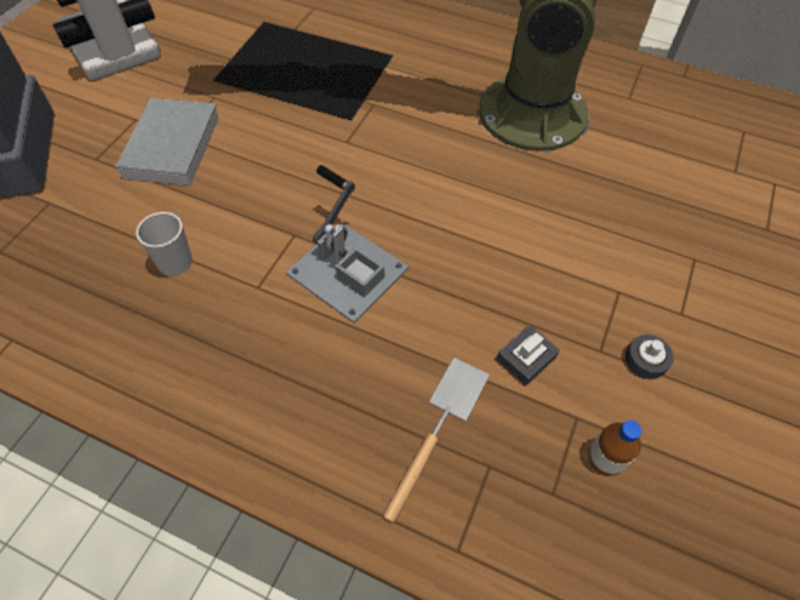

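View pics/side0b.png

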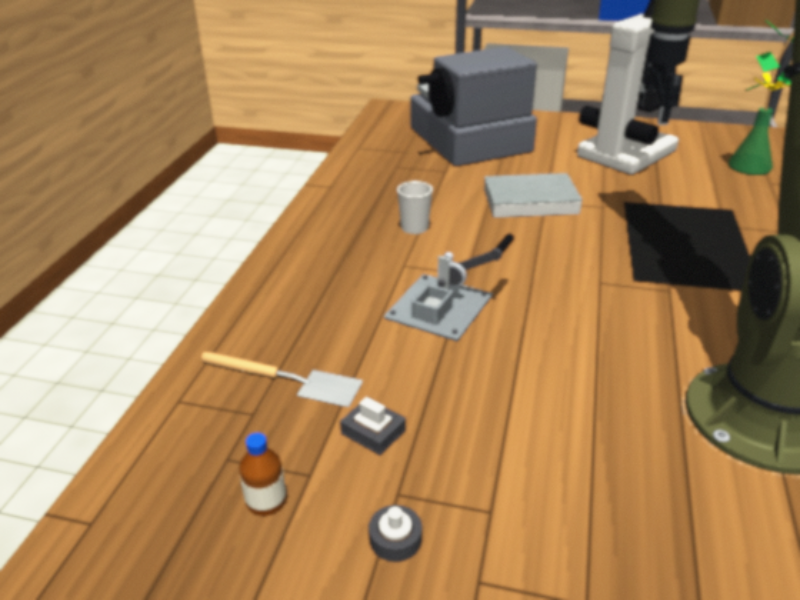

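Run:
```python
import numpy as np,cv2
for c in ["scene","side"]:
    z=np.load(c+"0.npz"); C=z['c'].reshape(-1,3)
    ok=(z['d'].ravel()>0)
    def box(x0,x1,y0,y1,z0,z1):
        return C[ok&(C[:,0]>x0)&(C[:,0]<x1)&(C[:,1]>y0)&(C[:,1]<y1)&(C[:,2]>z0)&(C[:,2]<z1)]
    t=box(.5,.8,-.1,.1,-.02,.02); print(c,'table z',np.median(t[:,2]),t[:,2].std())
    for n,b in dict(plate=(.4,.75,-.35,-.02,.006,.011),mouldtop=(.5,.66,.1,.25,.022,.031),rib=(.5,.66,.1,.25,.045,.07),grip=(.35,.5,-.35,-.1,.08,.3),well=(.4,.7,-.3,-.05,.04,.048)).items():
        P=box(*b)
        if len(P)>4:
            print(n,len(P),P.mean(0).round(3),cv2.minAreaRect(P[:,:2].astype(np.float32)*1000))
```

```text
scene table z 0.0018567906458143322 0.0026485597764454747
plate 1558 [ 0.561 -0.17   0.009] ((573.33154296875, -182.89683532714844), (319.2310485839844, 335.98590087890625), 5.885576248168945)
mouldtop 513 [0.585 0.173 0.028] ((579.5812377929688, 173.73623657226562), (65.77120208740234, 79.1416015625), 68.21636199951172)
rib 140 [0.582 0.174 0.057] ((579.5283203125, 173.79884338378906), (16.45920181274414, 37.77553176879883), 67.26708221435547)
grip 308 [ 0.456 -0.232  0.107] ((461.1764221191406, -247.6427001953125), (76.58715057373047, 59.31779098510742), 73.79234313964844)
well 252 [ 0.553 -0.148  0.045] ((547.0180053710938, -171.8190460205078), (128.67755126953125, 56.0672721862793), 76.61006164550781)
side table z 0.00047611232170457416 0.0028952594021873046
plate 1063 [ 0.538 -0.157  0.008] ((524.6776123046875, -163.439208984375), (167.9720001220703, 195.0061798095703), 75.76119995117188)
mouldtop 520 [0.575 0.187 0.028] ((579.5631713867188, 175.67788696289062), (69.5689468383789, 80.2569808959961), 68.0246810913086)
rib 169 [0.578 0.178 0.055] ((578.8203125, 175.77926635742188), (19.303375244140625, 38.937255859375), 63.60892868041992)
grip 236 [ 0.455 -0.224  0.104] ((462.78912353515625, -244.43002319335938), (79.79769134521484, 62.02333450317383), 76.7685546875)
well 207 [ 0.549 -0.146  0.044] ((548.6903686523438, -153.91921997070312), (101.01667022705078, 57.40211868286133), 72.91996002197266)
```

```bash
cat >> h.py <<'E'
def down(deg):
    a=np.deg2rad(deg)/2; return [0,np.cos(a),np.sin(a),0]
E
python3 - <<'E'
from h import *
print(get_state()['time'])
for f in [-180,-120,-90,-60,-30,0,30,60,90,120,180]:
    r=[ctrl.ik(p,down(f)) for p in ([.56,-.19,.28],[.58,.175,.1],[.54,-.16,.1])]
    print(f,[None if x is None else np.round(x,2).tolist() for x in r])
ctrl.movep([.56,-.19,.28],down(0)); print(get_state()['time'])
c="wrist"
p,d=vision.grab_frame(c); C=cloud(c,d); cv2.imwrite("pics/w1.png",cv2.resize(p,(800,600))); np.savez("w1.npz",p=p,d=d,c=C)
for n in ["grip","lever","platform","stand"]:
    for x in models.masks_of(c,n)[:2]:
        m=x["mask"]; print(n,round(x["p"],2),x["point"],m.sum(),np.median(C[m&(d>0)],0).round(3)); np.save(f"m1_{n}.npy",m) if x is models else None
print(get_state()['time'])
E
```

```text
1.65
-180 [[0.87, 0.56, -1.01, 1.51, 0.48, 1.34, 1.4], [0.2, 0.76, -0.93, 1.72, 0.7, 1.04, 0.59], [0.8, 0.69, -0.91, 1.83, 0.67, 0.96, 1.16]]
-120 [[0.95, 0.64, -1.23, 1.5, 0.61, 1.42, 2.32], [0.31, 0.89, -1.23, 1.71, 0.9, 1.21, 1.46], [0.93, 0.84, -1.23, 1.83, 0.88, 1.14, 2.0]]
-90 [[0.27, 0.42, 0.03, 1.51, -0.01, 1.21, -2.84], [0.31, 0.89, -1.23, 1.71, 0.9, 1.21, 1.99], [0.15, 0.55, 0.14, 1.84, -0.11, 0.76, -2.79]]
-60 [[0.35, 0.42, -0.1, 1.51, 0.04, 1.22, -2.38], [-0.86, 0.8, 0.95, 1.73, -0.75, 1.02, -2.25], [0.25, 0.55, -0.0, 1.84, 0.0, 0.76, -2.38]]
-30 [[0.43, 0.42, -0.22, 1.51, 0.1, 1.22, -1.9], [-0.09, 0.62, -0.39, 1.72, 0.3, 0.86, -2.71], [0.33, 0.55, -0.13, 1.84, 0.1, 0.76, -1.94]]
0 [[0.53, 0.43, -0.38, 1.51, 0.17, 1.23, -1.45], [-0.03, 0.64, -0.5, 1.72, 0.38, 0.88, -2.26], [0.45, 0.56, -0.31, 1.84, 0.23, 0.78, -1.56]]
30 [[0.61, 0.45, -0.51, 1.51, 0.23, 1.25, -0.98], [0.05, 0.67, -0.64, 1.72, 0.49, 0.92, -1.84], [0.53, 0.58, -0.44, 1.84, 0.33, 0.8, -1.12]]
60 [[0.68, 0.47, -0.63, 1.51, 0.28, 1.26, -0.51], [0.14, 0.71, -0.8, 1.72, 0.6, 0.98, -1.42], [0.59, 0.59, -0.55, 1.83, 0.41, 0.83, -0.68]]
90 [[0.75, 0.49, -0.76, 1.51, 0.35, 1.28, -0.05], [0.16, 0.72, -0.84, 1.72, 0.63, 0.99, -0.92], [0.66, 0.62, -0.65, 1.83, 0.48, 0.86, -0.23]]
120 [[0.82, 0.52, -0.89, 1.51, 0.41, 1.31, 0.41], [0.17, 0.74, -0.88, 1.72, 0.65, 1.01, -0.42], [0.72, 0.64, -0.76, 1.83, 0.56, 0.89, 0.22]]
180 [[0.87, 0.56, -1.01, 1.51, 0.48, 1.34, 1.4], [0.2, 0.76, -0.93, 1.72, 0.7, 1.04, 0.59], [0.8, 0.69, -0.91, 1.83, 0.67, 0.96, 1.16]]
3.65
grip 0.73 [310.0, 258.5] 3042 [ 0.479 -0.225  0.099]
grip 0.72 [339.5, 298.9] 1047 [ 0.444 -0.253  0.113]
lever 0.57 [310.3, 256.0] 3116 [ 0.481 -0.225  0.098]
platform 0.71 [244.1, 184.0] 1709 [ 0.551 -0.151  0.022]
stand 0.74 [270.5, 181.8] 17936 [ 0.548 -0.183  0.008]
stand 0.56 [338.6, 299.5] 1040 [ 0.444 -0.252  0.113]
3.9
```

View pics/w1.png

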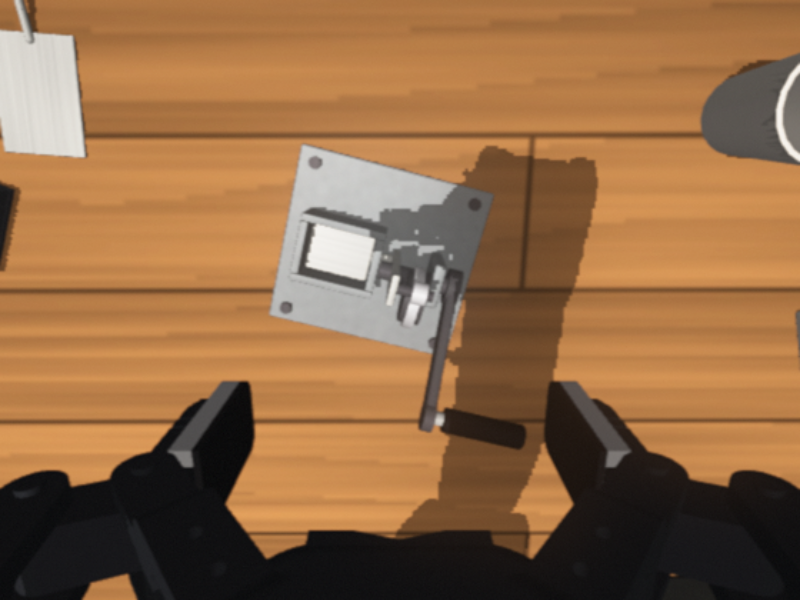

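Run:
```python
import numpy as np,cv2
z=np.load("w1.npz"); C=z['c'];d=z['d'];p=z['p'].astype(int)
X=C.reshape(-1,3)
print('table',np.median(X[(abs(X[:,2])<.01)&(X[:,0]>.65),2]))
# plate by colour (grey low saturation) + height
sat=p.max(-1)-p.min(-1)
m=(sat<25)&(d>0)&(C[...,2]<.015)&(C[...,2]>.002)&(C[...,0]>.42)&(C[...,0]<.68)&(C[...,1]<-.05)&(C[...,1]>-.33)
n,l,s,_=cv2.connectedComponentsWithStats(m.astype(np.uint8)); k=1+np.argmax(s[1:,4]); m=l==k
P=C[m]; r=cv2.minAreaRect(P[:,:2].astype(np.float32)*1000); print('plate',len(P),np.median(P[:,2]),r)
# well walls top
m2=(d>0)&(C[...,2]<.049)&(C[...,2]>.042)&(C[...,0]>.48)&(C[...,0]<.62)&(C[...,1]<-.08)&(C[...,1]>-.2)
n,l,s,ce=cv2.connectedComponentsWithStats(m2.astype(np.uint8));k=1+np.argmax(s[1:,4]); Q=C[l==k]
print('well',len(Q),np.median(Q[:,2]),cv2.minAreaRect(Q[:,:2].astype(np.float32)*1000))
# platform
m3=(d>0)&(C[...,2]<.03)&(C[...,2]>.016)&(C[...,0]>.5)&(C[...,0]<.6)&(C[...,1]<-.1)&(C[...,1]>-.2)
n,l,s,ce=cv2.connectedComponentsWithStats(m3.astype(np.uint8));k=1+np.argmax(s[1:,4]); Q=C[l==k]
print('platform',len(Q),np.median(Q[:,2]),cv2.minAreaRect(Q[:,:2].astype(np.float32)*1000))
# grip
g=(p.max(-1)<60)&(d>0)&(C[...,2]>.08)&(C[...,2]<.16)&(C[...,0]>.4)&(C[...,0]<.52)&(C[...,1]<-.2)&(C[...,1]>-.31)
n,l,s,ce=cv2.connectedComponentsWithStats(g.astype(np.uint8))
for k in range(1,n):
    if s[k,4]>100:
        Q=C[l==k];print('grip?',ce[k],len(Q),Q.mean(0),np.percentile(Q[:,2],[5,50,95]),cv2.minAreaRect(Q[:,:2].astype(np.float32)*1000))
v=cv2.imread("pics/w1.png");
```

```text
table -0.0004340394758473032
plate 10592 0.007553493820316642 ((546.3804931640625, -174.53775024414062), (161.4082794189453, 149.17335510253906), 75.59466552734375)
well 1068 0.04431101613854781 ((553.8781127929688, -145.06982421875), (67.1010513305664, 54.45079040527344), 75.23149871826172)
platform 1571 0.02216126084990333 ((552.0338745117188, -144.11135864257812), (54.11634826660156, 38.81533432006836), 75.5422592163086)
grip? [338.82740586 299.85878661] 956 [ 0.44431395 -0.25257375  0.11259031] [0.10674776 0.11348087 0.11566286] ((442.69317626953125, -252.34759521484375), (58.63274383544922, 15.807001113891602), 75.13213348388672)
```

Run:
```python
from h import *
ctrl.movep([.542,.19,.22],down(158)); print(get_state()['time'])
c="wrist"
p,d=vision.grab_frame(c); C=cloud(c,d); cv2.imwrite("pics/w2.png",cv2.resize(p,(800,600))); np.savez("w2.npz",p=p,d=d,c=C)
def rect(z0,z1):
    m=(d>0)&(C[...,2]<z1)&(C[...,2]>z0)&(abs(C[...,0]-.58)<.07)&(abs(C[...,1]-.175)<.07)
    n,l,s,ce=cv2.connectedComponentsWithStats(m.astype(np.uint8));k=1+np.argmax(s[1:,4]); Q=C[l==k]
    print(len(Q),np.median(Q,0).round(4),cv2.minAreaRect(Q[:,:2].astype(np.float32)*1000))
rect(.024,.0295);rect(.03,.04);rect(.05,.07)
print(get_state()['time'])
```

```text
5.4
2802 [0.5747 0.1751 0.0275] ((579.6806640625, 172.43319702148438), (65.09237670898438, 77.71681213378906), 67.30032348632812)
844 [0.575  0.1767 0.0315] ((579.8573608398438, 172.70799255371094), (33.200096130371094, 46.3221321105957), 67.06706237792969)
648 [0.5784 0.1729 0.0575] ((579.4483642578125, 172.4676971435547), (15.17890453338623, 36.03730392456055), 67.69824981689453)
5.45
```

View pics/w2.png

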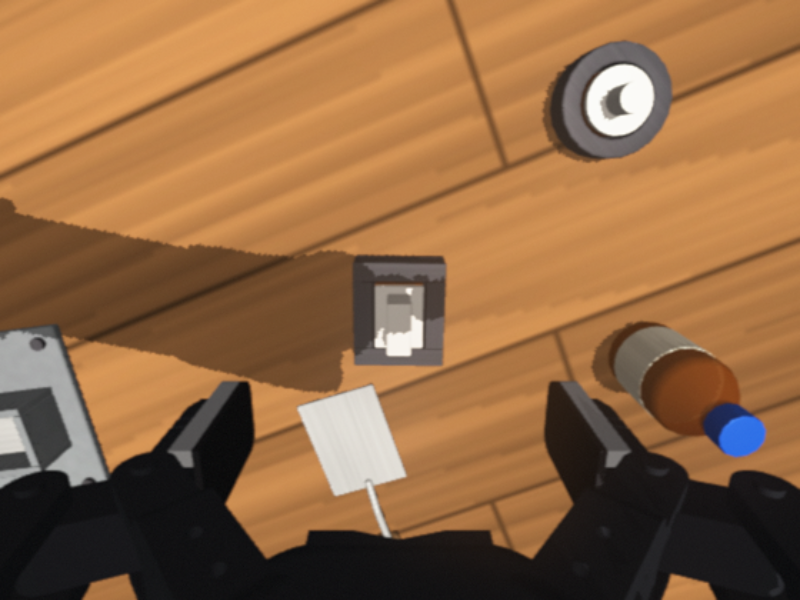

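Run:
```python
from h import *
x,y=.5796,.1725
ctrl.movep([x,y,.10],down(157.4))
ctrl.movel([x,y,.034],max_speed=.1)
s=get_state(); print(s['time'],s['tcp_pos'],s['contact_force'])
ctrl.close_gripper(force=35)
s=get_state(); print(s['time'],s['width'],s['contact_force'])
ctrl.movel([x,y,.10],max_speed=.1)
s=get_state(); print(s['time'],s['width'],s['tcp_pos'],s['contact_force'])
p,d=vision.grab_frame("wrist"); cv2.imwrite("pics/w3.png",cv2.resize(p,(800,600)))
p,d=vision.grab_frame("side"); cv2.imwrite("pics/s3.png",cv2.resize(p[200:380,180:420],(800,600)))
```

```text
6.8333 [0.57982488 0.17292697 0.0343907 ] [0.16263572 0.39631953 0.26803363]
7.4667 0.015419821581567995 [ 0.23697158 -0.66613343  0.21329614]
8.275 0.015303560931306841 [0.5793845  0.17207756 0.09960876] [ 0.61131009 -0.87632199 -1.67019198]
```

View pics/w3.png

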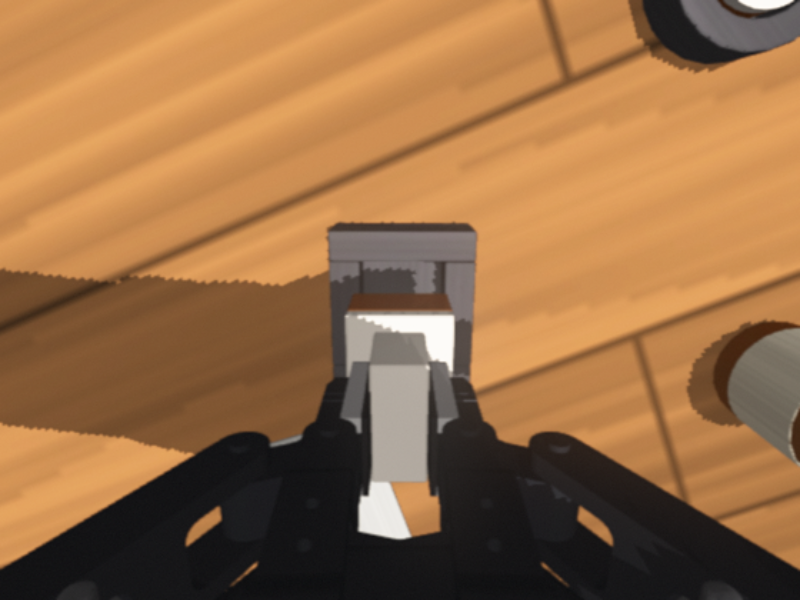

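View pics/s3.png

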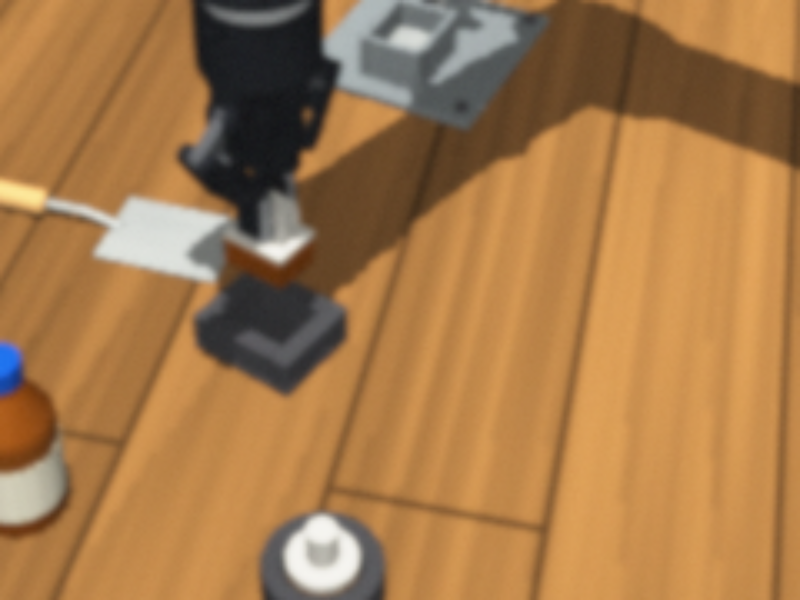

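Run:
```python
from h import *
x,y=.5540,-.1447
ctrl.movel([.5796,.1725,.17],max_speed=.2)
ctrl.movep([x,y,.17],down(75.5))
ctrl.movel([x,y,.088],max_speed=.15)
s=get_state(); print(s['time'],s['width'],s['tcp_pos'],s['contact_force'],s['eef_rot'])
p,d=vision.grab_frame("wrist"); C=cloud("wrist",d); np.savez("w4.npz",p=p,d=d,c=C);cv2.imwrite("pics/w4.png",cv2.resize(p,(800,600)))
p,d=vision.grab_frame("side"); cv2.imwrite("pics/s4.png",cv2.resize(p[110:260,210:410],(800,600)))
```

```text
10.7833 0.01551077824568405 [ 0.55469464 -0.14394272  0.08859108] [ 0.51808224 -0.27497746 -0.16041437] [1.47302228e-04 7.90283516e-01 6.12741168e-01 4.51516248e-04]
```

View pics/w4.png

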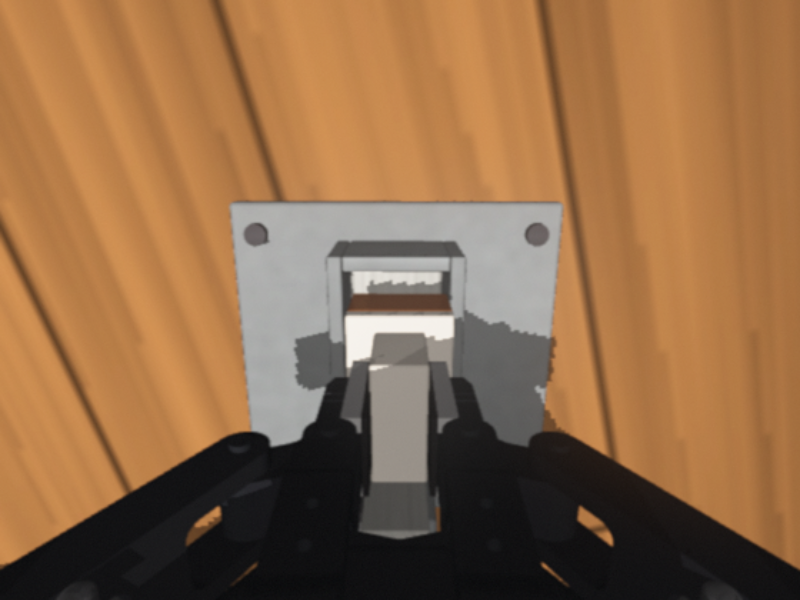

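View pics/s4.png

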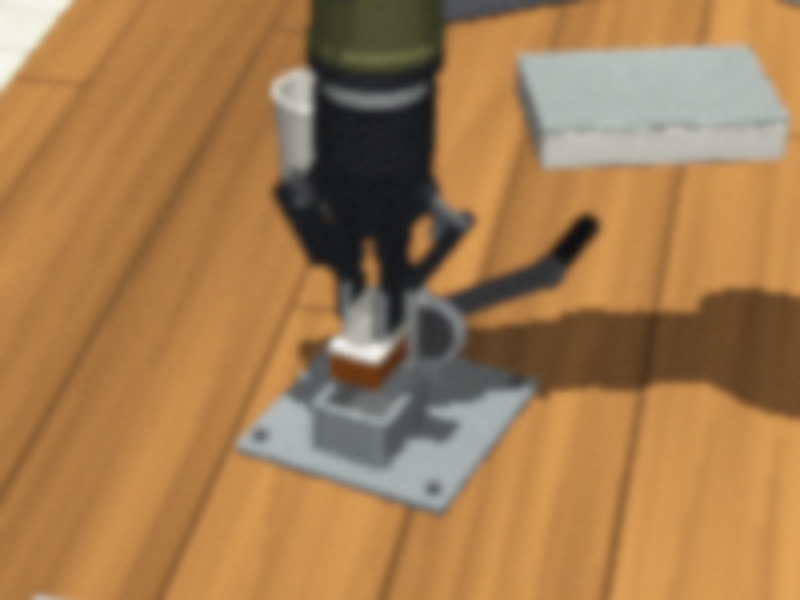

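Run:
```python
import numpy as np
z=np.load("w4.npz");C=z['c'];d=z['d']
a=np.deg2rad(-14.5);R=np.array([[np.cos(a),np.sin(a)],[-np.sin(a),np.cos(a)]])
S=(C[...,:2]-np.array([.554,-.1447]))@R.T*1000; Z=C[...,2]*1000
def sel(z0,z1,xr,yr):
    m=(d>0)&(Z>z0)&(Z<z1)&(S[...,0]>xr[0])&(S[...,0]<xr[1])&(S[...,1]>yr[0])&(S[...,1]<yr[1]); return S[m],Z[m]
P,h=sel(42,48,(-30,30),(5,40)); print('well',len(P),np.percentile(P,[1,99],axis=0),np.median(h))
q=P[abs(P[:,0])<15];print('front wall y',np.percentile(q[:,1],[2,98]))
P,h=sel(80,92,(-30,30),(5,40)); print('body top',len(P),np.percentile(P,[1,99],axis=0),np.median(h))
for lo,hi in((10,14),(14,18),(18,22)):
    q=P[(P[:,1]>lo)&(P[:,1]<hi)]; print(q[:,0].min(),q[:,0].max()) if len(q) else 0
P,h=sel(107,120,(-12,12),(-40,40)); print('rib',len(P),np.percentile(P,[1,99],axis=0),np.median(h))
```

```text
well 1887 [[-26.23677461   5.40714819]
 [ 27.12449261  33.76393066]] 44.89863840048432
front wall y [28.04881237 33.75474564]
body top 2114 [[-14.95341074   6.86032703]
 [ 18.32310475  24.01370754]] 86.48284669264814
-15.319536332845086 18.669087050789162
-15.22511763327879 18.454671810039322
-15.10914764656832 18.35694667336423
rib 4001 [[-10.9809184  -16.43962328]
 [ 11.11903712  19.03806178]] 112.59723606494975
```

Run:
```python
from h import *
x,y=.5530,-.1445
for z in (.075,.060,.0525,.0515,.0505,.0495):
    ctrl.movel([x,y,z],max_speed=.06 if z>.055 else .02)
    s=get_state(); print(s['time'],s['tcp_pos'].round(4),s['contact_force'].round(2))
    if z<.053 and s['contact_force'][2]>2: break
```

```text
11.25 [ 0.5526 -0.1446  0.0746] [-0.   -0.12 -0.35]
11.65 [ 0.5527 -0.1444  0.0595] [ 1.23  0.02 -0.52]
12.175 [ 0.553  -0.1444  0.0524] [ 1.1  -1.24 -0.49]
12.425 [ 0.553  -0.1445  0.0515] [ 0.01 -0.18 -1.27]
12.675 [ 0.5532 -0.1445  0.0507] [0.58 0.63 0.99]
12.925 [ 0.5532 -0.1445  0.0498] [0.13 0.42 3.51]
```

```bash
python3 - <<'E'
from h import *
ctrl.ungrasp()
x,y=.5530,-.1445
ctrl.movel([x,y,.13],max_speed=.12)
ctrl.movel([.5430,-.1900,.22],max_speed=.2)
s=get_state(); print(s['time'],s['width'],s['tcp_pos'],s['contact_force'])
ctrl.pause(.1)
p,d=vision.grab_frame("wrist"); C=cloud("wrist",d); np.savez("w5.npz",p=p,d=d,c=C);cv2.imwrite("pics/w5.png",cv2.resize(p,(800,600)))
p,d=vision.grab_frame("side"); cv2.imwrite("pics/s5.png",cv2.resize(p[110:260,210:410],(800,600))); np.savez("s5.npz",p=p,d=d,c=cloud("side",d))
p,d=vision.grab_frame("scene");np.savez("c5.npz",p=p,d=d,c=cloud("scene",d)); cv2.imwrite("pics/c5.png",cv2.resize(p[90:240,150:350],(800,600)))
E
cat > an.py <<'E'
import numpy as np,sys
a=np.deg2rad(-14.5);R=np.array([[np.cos(a),np.sin(a)],[-np.sin(a),np.cos(a)]])
def load(f):
    z=np.load(f);C=z['c'];d=z['d']
    S=(C[...,:2]-np.array([.554,-.1447]))@R.T*1000; return z['p'].astype(int),np.dstack([S,C[...,2:]*1000]),d>0
E
python3 - <<'E'
from an import *
for f in("w5.npz","s5.npz","c5.npz"):
    p,S,ok=load(f)
    def sel(z0,z1,xr,yr,extra=True):
        return S[ok&extra&(S[...,2]>z0)&(S[...,2]<z1)&(S[...,0]>xr[0])&(S[...,0]<xr[1])&(S[...,1]>yr[0])&(S[...,1]<yr[1])]
    print(f)
    for n,a in dict(rib=(70,80,(-20,20),(-35,35)),ribtop=(60,80,(-20,20),(-35,35)),bodytop=(46.5,53,(-20,20),(-26,26)),well=(42,46.5,(-30,30),(-40,40))).items():
        P=sel(*a)
        if len(P)>5: print(n,len(P),np.percentile(P,[2,50,98],axis=0).round(1).tolist())
    P=sel(90,160,(-120,20),(-170,-99),p.max(-1)<70)
    if len(P)>5: print('grip',len(P),np.percentile(P,[2,50,98],axis=0).round(1).tolist())
E
```

```text
15.0833 0.08595563238316056 [ 0.54244946 -0.18951835  0.21891471] [ 0.2636199   0.72555152 -0.88749541]
w5.npz
rib 888 [[-7.3, -17.4, 72.0], [0.1, 0.4, 73.5], [8.3, 17.1, 74.8]]
ribtop 888 [[-7.3, -17.4, 72.0], [0.1, 0.4, 73.5], [8.3, 17.1, 74.8]]
bodytop 999 [[-16.0, -22.3, 46.6], [0.9, 2.4, 47.5], [16.9, 22.0, 48.9]]
well 1738 [[-26.2, -32.1, 43.0], [0.0, 2.2, 44.6], [26.8, 32.8, 46.4]]
grip 894 [[-89.5, -160.7, 102.0], [-79.3, -137.5, 109.3], [-75.9, -102.6, 112.0]]
s5.npz
rib 59 [[-9.8, -13.9, 70.2], [-2.4, 4.2, 73.3], [6.1, 21.4, 76.6]]
ribtop 93 [[-10.1, -14.0, 61.2], [-4.1, 6.8, 72.3], [6.1, 22.1, 76.4]]
bodytop 66 [[-18.7, -21.2, 46.6], [-10.1, 11.6, 48.5], [14.7, 25.1, 52.4]]
well 141 [[-29.0, -30.9, 42.1], [-8.6, 18.3, 44.2], [25.6, 37.9, 46.4]]
grip 58 [[-96.3, -152.5, 103.7], [-91.3, -124.2, 109.9], [-85.6, -100.5, 113.4]]
c5.npz
rib 98 [[-8.9, -16.1, 70.8], [0.8, 2.1, 74.9], [7.8, 19.5, 78.6]]
ribtop 136 [[-8.6, -15.9, 60.4], [2.2, 3.7, 74.0], [7.9, 19.6, 78.3]]
bodytop 109 [[-16.8, -23.7, 46.8], [8.5, 10.2, 49.6], [16.7, 24.9, 52.4]]
well 136 [[-27.9, -31.3, 42.2], [13.9, 15.1, 44.8], [26.3, 35.6, 46.4]]
grip 140 [[-90.5, -158.6, 100.4], [-81.1, -130.3, 111.1], [-76.9, -100.7, 114.7]]
```

View pics/w5.png

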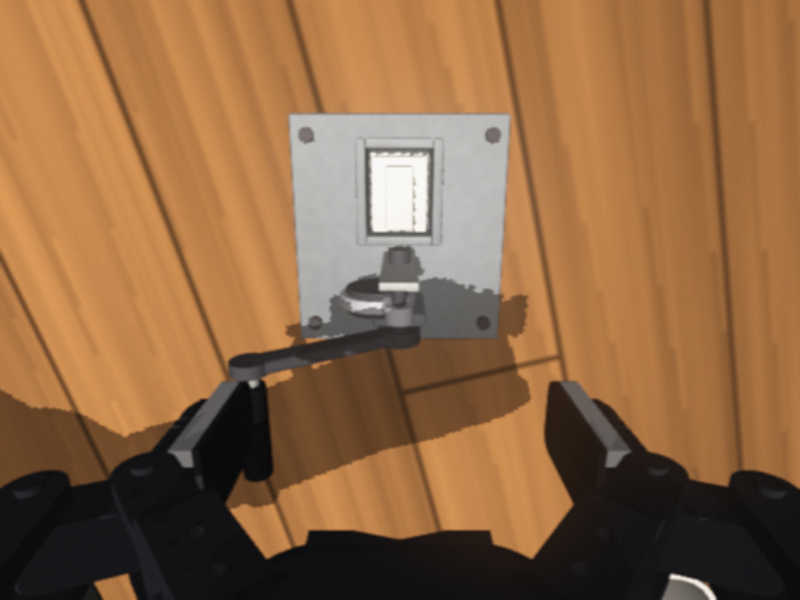

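View pics/s5.png

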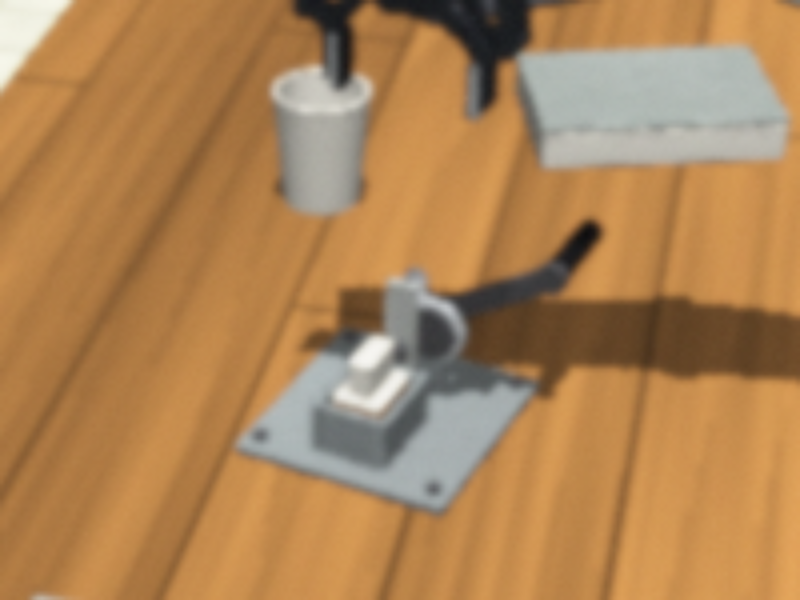

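View pics/c5.png

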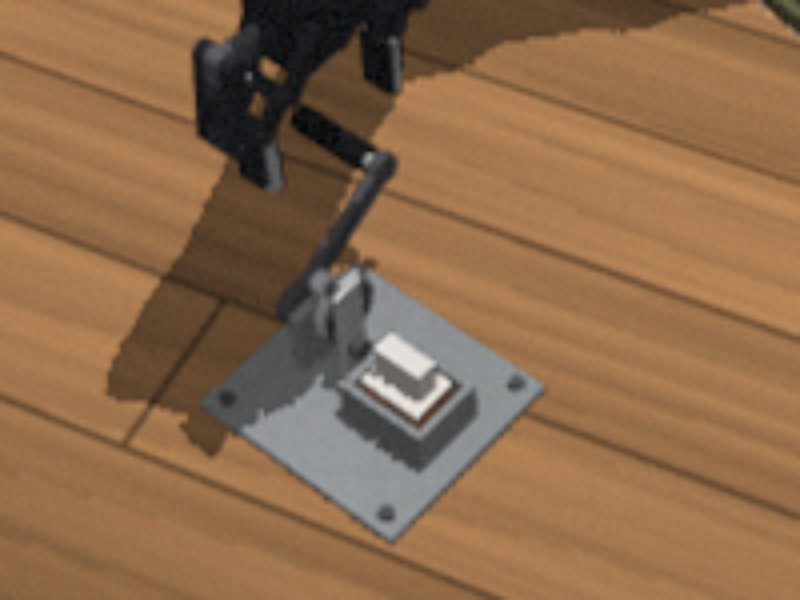

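Run:
```python
from an import *
from scipy.optimize import least_squares
for f in("w1.npz","w5.npz","c5.npz","s5.npz"):
    p,S,ok=load(f)
    m=ok&(p.max(-1)<60)&(S[...,2]>85)&(S[...,2]<130)&(S[...,0]<-60)&(S[...,0]>-110)&(S[...,1]<-106)&(S[...,1]>-160)
    P=S[m]
    if len(P)<10: continue
    g=lambda t:np.hypot(P[:,0]+100*np.sin(1.13-t[0]),P[:,2]-50-100*np.cos(1.13-t[0]))-9
    r=least_squares(g,[.15],loss='soft_l1'); t=r.x[0]
    g2=lambda c:np.hypot(P[:,0]-c[0],P[:,2]-c[1])-9
    r2=least_squares(g2,[-82,105],loss='soft_l1')
    print(f,len(P),t,-100*np.sin(1.13-t),50+100*np.cos(1.13-t),np.abs(r.fun).mean(),r2.x,np.abs(r2.fun).mean())
```

```text
w1.npz 879 0.15522709823898886 -82.75744265478279 106.13560087182051 0.4950159923041267 [-82.65916669 106.07636529] 0.49023056927204617
w5.npz 772 0.11252819338128343 -85.07821297906936 102.55185702035763 0.4530299290042081 [-84.87441684 102.38828902] 0.44210685315743103
c5.npz 120 0.1196416477221526 -84.70223837414092 103.15572231105708 1.5412735968464744 [-86.68764528 104.43738272] 1.1012161941711447
s5.npz 44 0.11556954424905772 -84.9179911109485 102.81036627103498 1.346622268036498 [-86.52174931 102.4380922 ] 1.17746155828485
```

```bash
cat >> h.py <<'E'
A=np.deg2rad(-14.5)
def w(sx,sy,z):  # stand mm -> world m
    return [.554+(np.cos(A)*sx-np.sin(A)*sy)/1000, -.1447+(np.sin(A)*sx+np.cos(A)*sy)/1000, z/1000]
def tcp(th,dx=0,dz=-18.7): return w(-100*np.sin(1.13-th)+dx,-135,50+100*np.cos(1.13-th)+dz)
E
python3 - <<'E'
from h import *
ctrl.movep(tcp(.115,dz=45),down(75.5))
ctrl.movel(tcp(.115),max_speed=.12)
s=get_state(); print(s['time'],s['tcp_pos'],tcp(.115),s['contact_force'])
p,d=vision.grab_frame("side"); cv2.imwrite("pics/s6.png",cv2.resize(p[110:260,240:440],(800,600)))
p,d=vision.grab_frame("scene"); cv2.imwrite("pics/c6.png",cv2.resize(p[60:210,150:350],(800,600)))
E
```

```text
16.6417 [ 0.43882481 -0.25374563  0.08453144] [np.float64(0.4379564402784773), np.float64(-0.2541306370514488), np.float64(0.0840619931548407)] [0.44992275 0.66512431 0.43781368]
```

View pics/s6.png

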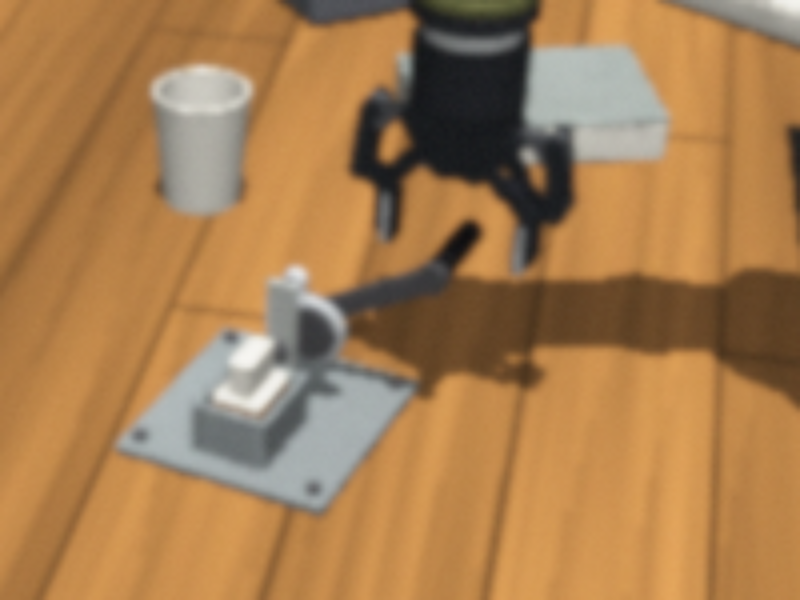

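View pics/c6.png

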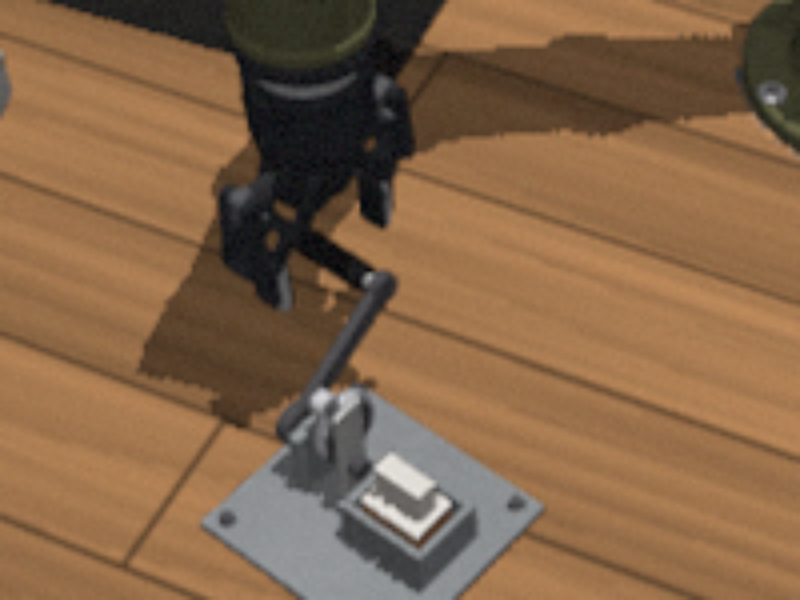

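The fingers straddle the roller grip (grip around (460,245) in the side crop, fingers at (385,235) and (520,265)). The block stands level in the well. I'll close the fingers and swing the lever.

Run:
```python
from h import *
ctrl.close_gripper(force=60)
s=get_state(); print(s['time'],s['width'],s['tcp_pos'],s['contact_force'])
if .012<s['width']<.022:
    for th in np.linspace(.115,1.13,9)[1:]:
        ctrl.movel(tcp(th),max_speed=.05)
        s=get_state(); print(round(s['time'],2),round(th,2),round(s['width'],4),((s['tcp_pos']-tcp(th))*1000).round(1),s['contact_force'].round(1))
        if np.linalg.norm(s['contact_force'])>35: print('STOP');break
p,d=vision.grab_frame("side"); C=cloud("side",d); np.savez("s7.npz",p=p,d=d,c=C); cv2.imwrite("pics/s7.png",cv2.resize(p[110:260,240:440],(800,600)))
p,d=vision.grab_frame("scene");np.savez("c7.npz",p=p,d=d,c=cloud("scene",d)); cv2.imwrite("pics/c7.png",cv2.resize(p[60:210,150:350],(800,600)))
p,d=vision.grab_frame("wrist");np.savez("w7.npz",p=p,d=d,c=cloud("wrist",d)); cv2.imwrite("pics/w7.png",cv2.resize(p,(800,600)))
```

```text
17.3833 0.01608846348442642 [ 0.43735458 -0.25409353  0.08397092] [-2.47863406  0.14648354  2.13894752]
17.78 0.24 0.0161 [-0.  -0.1  0.4] [-4.6  0.2  5.1]
18.18 0.37 0.0167 [ 0.5 -0.3  0.8] [-6.3  1.   5.3]
18.58 0.5 0.0158 [ 0.9 -0.4  0.8] [-4.9  0.7  6.1]
18.98 0.62 0.0162 [ 1.  -0.3  0.7] [-3.6 -0.1  6. ]
19.38 0.75 0.0163 [ 0.7 -0.3  0.3] [-3.2  0.1  3.7]
19.78 0.88 0.0162 [ 0.2 -0.1  0.1] [-2.6 -0.4  3.6]
20.18 1.0 0.016 [ 0.2 -0.1 -0. ] [-2.4  0.1  1.6]
20.58 1.13 0.0163 [ 0.2 -0.  -0.1] [-2.   0.   0.7]
```

View pics/s7.png

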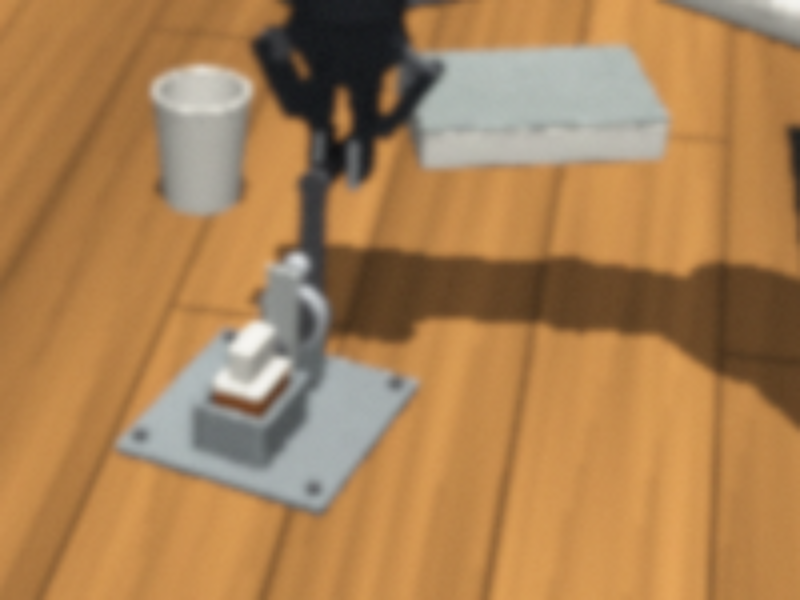

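View pics/c7.png

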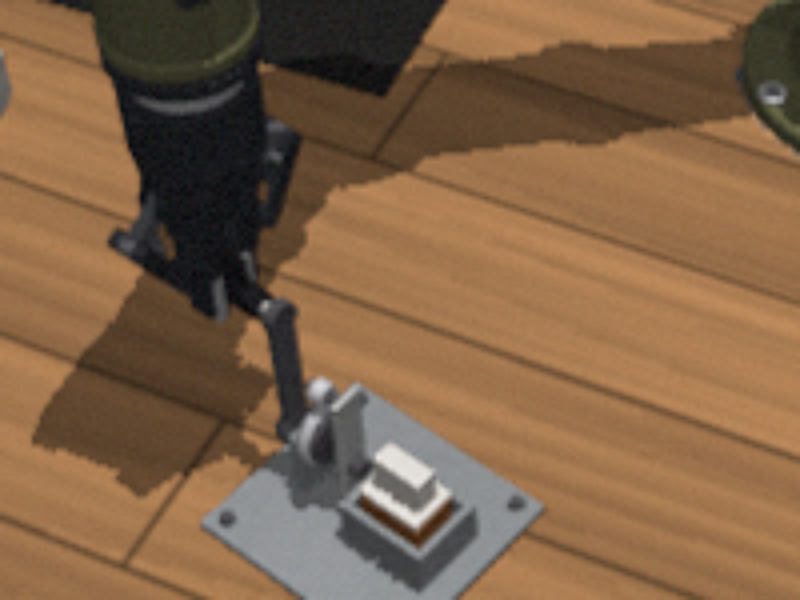

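View pics/w7.png

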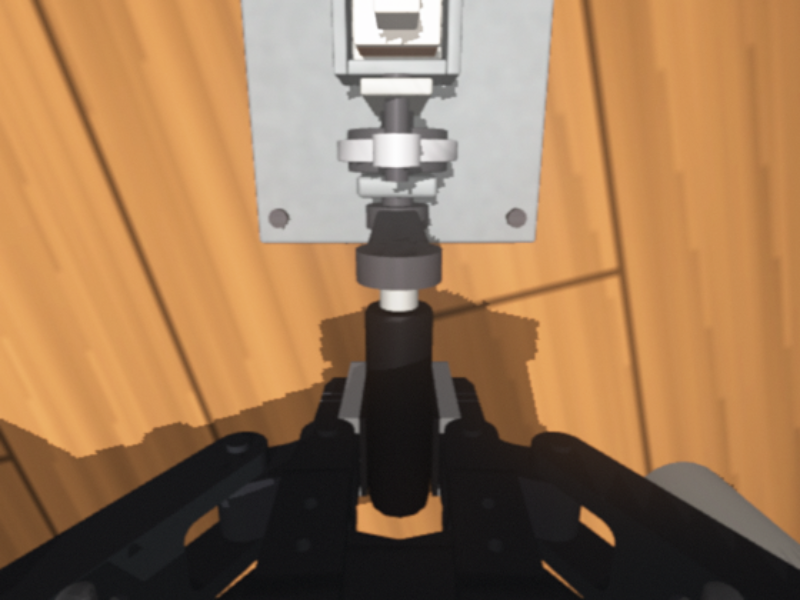

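```bash
python3 - <<'E'
from an import *
for f in("w7.npz","s7.npz","c7.npz"):
    p,S,ok=load(f)
    def sel(z0,z1,xr,yr):
        P=S[ok&(S[...,2]>z0)&(S[...,2]<z1)&(S[...,0]>xr[0])&(S[...,0]<xr[1])&(S[...,1]>yr[0])&(S[...,1]<yr[1])]
        if len(P)>5: print(f,len(P),np.percentile(P,[2,50,98],axis=0).round(1).tolist())
    sel(78,95,(-15,15),(-25,25)); sel(54,62,(-20,20),(-26,26)); sel(100,140,(-20,20),(-55,-40)); sel(70,130,(-20,20),(-99,-85))
E
python3 - <<'E'
from h import *
ctrl.pause(.5); s=get_state(); print(s['time'],s['width'],s['tcp_pos'],tcp(1.13),s['contact_force'],abs(s['qd']).max())
for n in("round_block","reagent_bottle","beaker","spatula"):
    pass
E
```

```text
w7.npz 374 [[-7.3, -18.4, 78.4], [-0.1, -16.9, 83.2], [7.7, -14.4, 85.0]]
w7.npz 1367 [[-16.2, -23.3, 54.9], [0.3, -18.2, 57.4], [16.6, -8.1, 59.6]]
w7.npz 1035 [[-10.0, -54.6, 101.1], [-0.0, -46.6, 110.5], [10.3, -42.7, 112.5]]
w7.npz 560 [[-7.7, -87.8, 73.6], [0.4, -87.3, 107.0], [8.6, -87.0, 129.0]]
s7.npz 71 [[-10.5, -13.2, 78.3], [-2.9, 3.8, 83.2], [6.6, 22.0, 85.9]]
s7.npz 86 [[-18.8, -20.0, 54.4], [-10.2, 12.8, 57.7], [15.1, 25.5, 61.7]]
s7.npz 22 [[-10.2, -51.0, 100.6], [1.1, -42.6, 108.0], [9.6, -40.5, 112.7]]
s7.npz 72 [[-10.7, -91.3, 74.5], [-5.0, -86.9, 103.1], [8.1, -85.2, 129.5]]
c7.npz 104 [[-8.7, -16.9, 78.4], [0.6, 2.7, 85.0], [7.5, 19.2, 87.9]]
c7.npz 108 [[-15.9, -21.2, 54.3], [8.8, 11.3, 59.2], [16.5, 24.2, 61.7]]
c7.npz 43 [[-9.8, -53.5, 100.7], [0.4, -42.1, 109.4], [10.0, -40.5, 116.2]]
c7.npz 111 [[-8.6, -92.6, 71.5], [2.9, -86.5, 100.9], [9.1, -85.2, 128.8]]
21.2333 0.01607315910852429 [ 0.5201641  -0.27534227  0.13122889] [np.float64(0.5201986994526504), np.float64(-0.2753999314510445), np.float64(0.1313)] [-2.22856243  0.03648649 -1.03470566] 0.0019009850798607298
```

Run:
```python
from h import *
ticket.close_job()
```

```text
the job is handed in; nothing more can be done
```

I lifted the oblong block from its mould by its rib and set it, rib up, in the stand's well on the platform. I let go of it, then took the lever by its roller grip and swung it upright. I handed the job in with the gripper still holding the grip (about 60 N commanded), at about 21 s of the 51 s allowed.

| Last check | Measured | Expected |
|---|---|---|
| Rib top above the table | 83–85 mm | 84 mm at full lift |
| Bracket top | about 112 mm | 112 mm |
| Block position in the well | within about 1 mm of the middle, rib along the stand's y | within 6 mm |
| Lever arm tilt from upright | centred within about 1 mm by the wrist camera | upright |
| Finger opening on the grip | 16 mm | 18 mm grip |
| Arm speed | under 0.002 rad/s | still |

The 16 mm opening is 2 mm under the grip's size. The wrist picture shows the roller firmly between the pads. I couldn't measure the pad force on the grip directly.

No check failed. My estimates of the lever's starting angle differed slightly: 0.155 rad before the block was placed and 0.115 rad after. I used the later one.

The arm kept away from the round casting, the bottle, the beaker and the spatula. I didn't re-measure their positions at the end.

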